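# Close a board holder by one hole and keep its index pin home

## Robot

A 6-joint arm with a two-finger parallel gripper is mounted at the origin on a cart in front of the work surface, level with it; the furniture and walls round the work are solid. World frame = base frame: x ahead of the robot, y to its left, z up, the work surface at z = 0. Lengths are in m, angles in degrees, forces in N, time in s.
With the tool pointing down it reaches from about 0.425 to 1.125 m from the base axis. Payload 14.9 kg.
Tool frame: the origin (TCP) lies at the centre of the arm's flange, where the gripper is bolted on; the fingertips stand 191 mm ahead of it and the grasp point (between the pads) lies 172 mm ahead of it; z points along the fingers, y is the line along which they close (so a half turn about z gives the same grasp; the last joint's range is limited). The gripper opens to 91 mm and grips with 3 to 60 N. Pads are 32 mm wide; open, the fingers measure 118 mm over their backs; the gripper's body (76 mm by 178 mm) begins 60 mm behind the grasp point.
Start: joints at [-78.512, 21.709, 99.362, -0, 58.929, -1.908], TCP at [0.162, -0.681, 0.405] pointing down, gripper open.
Joint ranges: [-158.91, 158.91], [-42.39, 125.64], [0.06, 152.35], [-60.88, 240.88], [17.5, 164.5], [-176.32, 176.32]. Speed limits (degrees/s): [108.29, 108.29, 136.94, 180, 180, 180].

## Interface

Orientations are given as a 3x3 rotation matrix whose columns are the frame's x, y, z axes.
In Python, from bench import r gives the robot as it stands. The module is installed in compiled form; this text tells all that it offers.
- The arm moves only by the shell command python3 -m jog 'ROWS' [FORCE]. ROWS is JSON, a list of rows, each a list of 7 numbers: the shift along the world's x, y, z scaled (see below), then the turn, a rotation vector about the world's x, y, z scaled (see below), then the closure, from -1 (fully open) to 1 (shut). In form: [[tx, ty, tz, rx, ry, rz, grip], ...]. A call has 1 to 5 rows; each row is the pose to reach, as a shift and turn from the pose commanded when the call began; what a row does not reach only later rows make up. The controller multiplies each number of a shift by 0.15 m and each number of a turn by 90 degrees. A row lasts 1/12 s, in which the tool goes at most 41.7 mm and 7.16 degrees, less where a joint would pass 70% of its speed; a pose out of reach is approached as far as the arm can. A call with a number of a shift or a turn outside -1 to 1 is refused whole. A call with a gripper value outside its range is refused whole. The fingers move at their own pace and stop on an object; FORCE is the grip in N (left out, the last holds). Time passes only in rows, so rows that repeat a pose let the fingers close. It gives the time, the measured TCP pose, the force, the opening and the grip force at its end, in the units of the state.
- r.read_state(): the state, without advancing time (a new reading comes with each control period).
- r.capture(name): name is "scene" or "top"; returns a dict with "frame" (420x560x3 uint8, red, green, blue), "range_z" (420x560 float32, m along the optical axis (not along the pixel's ray), 0 where there is no reading), "intrinsics" (3x3 intrinsics, pixels), "cam_to_world" (4x4, takes a point from camera to world coordinates). Camera axes: x right, y up, looking along -z (the intrinsics and any distortion apply to the point x, -y, -z); pixel columns grow to the right and rows downward; lengths in m; the calibration is good to about 2 mm. A picture is of the moment at which its call begins.
- r.close_job(): hands the job in; it is judged then, once.
The state is a dict: "time_s": time; "joint_positions": joint angles; "qvel": joint speeds; "effort": joint torques, N m; "tool_pos": TCP position; "orientation": TCP orientation; "wrist_force": force on the tool from outside, world axes, zero at the start; "torque": the same for the moment, N m; "width": finger opening in m; "grasp_force": force on a finger pad.
Only numpy, scipy, OpenCV 4.12 (cv2) and the standard library are available. Lean on these libraries where they do the work, as an engineer would, in place of code of your own. Each camera call takes 0.05 s, during which the arm holds its last target. There are 200 camera calls.

## Task

The circuit board is lying loose in the board holder. Pull up the knob of the spring-loaded index pin to unlock the sliding jaw, slide the jaw one hole towards the board so that the board's edges sit in the channels of both jaws, without jamming the board, and let the pin drop fully into that hole. Then keep hold of the knob with the pin home and finish like that, still holding it, so that the clamp screws can be done up.

Things in the scene. Friction and masses are not known exactly. Their poses are not given: they have to be found in the camera images.
- board_holder: Aluminium board holder fixed to the bench: a plate 160 (x) x 330 (y) mm, its top 16 mm above the bench. Origin on the bench under the plate's middle, z up; the jaw slides along y. A fixed jaw stands at the +y end, the sliding jaw in the -y half; each is 90 mm wide in x, 60 mm high above the bench, with a channel 8 mm deep facing the other, 47 to 55.5 mm above the bench, for a board's edge
- next_hole (a point): Mouth of the next hole, in the plate's top, under the sliding jaw. The holes are 9.5 mm wide and 25 mm apart, in a row along the holder's y in the middle of the plate (x = 0); the 8 mm pin starts in the hole at y = -53 mm of the holder, this one is at y = -28 mm, on the board's side of it
- jaw_channel (a point): Middle of the closed back of the sliding jaw's channel, 51 mm above the bench, axes as the holder's; 40 mm nearer the board than the axis of the pin. The mouth of the channel is 8 mm further on, towards the board
- pull_knob (a point): Round black pull knob of the index pin, 26 mm in diameter, 25 mm tall, above a slim 19 mm barrel on the sliding jaw. Origin on its axis at mid-height (85 mm above the bench with the pin home), axes as the holder's. Straight sides from 9 mm below to 9 mm above the origin, top 12.5 mm above it; the jaw's upright ends 25 mm below it. The jaw is slid by this knob
- sliding_jaw (a joint): Position of the sliding jaw along the holder's +y, in m, growing towards the board: 0 in the hole where it starts, 0.025 in the next hole, about 0.75 mm of play in each. Slides with 1.5 N of friction once the pin is out
- lock_pin (a joint): Lift of the index pin and its knob, straight up, in m: 0 fully home, clear of the hole from 0.009, end stop at 0.013. A spring drives it down with 4 N (home) to 9 N (fully pulled). Over the plate between holes it rides at 0.009
- control_board: Green circuit board, solder side up, standing on its components on the holder's plate: 124 mm between the edges for the jaws, the sheet 34 to 36 mm above the origin (underside of the components). Its x lies along the holder's y; edge x = +64 mm is just in the fixed jaw's channel, x = -60 mm faces the sliding jaw, which may push it on 3 mm. Once held it has 4 mm of play. Loose, about 0.24 kg
- red_driver: Bystander: screwdriver with a red handle, 160 mm long, lying beside the holder on the robot's side
- cutters: Bystander: side cutters with red handles, 119 mm long, lying behind the holder
- solder: Bystander: solder reel, 52 mm in diameter, 38 mm tall, standing behind the holder

How it is judged:
By the outcome, as a careful person would: the job done as asked, in the order asked, and still so for the second after the job is handed in, while the arm keeps its last pose, push and grip.
It also fails if it takes over 37 s, if anything falls off the work surface, if the arm or the gripper's body presses on something with over 40 N, if the wrist force passes 120 N, or if a joint passes its speed limit or range.

## Working session

There is one attempt and no reset: what is moved stays moved. The work goes in short steps, Python scripts to look and compute and a shell command to move; the robot and the scene stay as the last step left them, time stands still between calls to the robot, and variables do not carry over. Pictures are saved under pics/ and viewed, at most 10 in all, crops included, and the job is handed in when it is done.

```bash
mkdir -p pics
python3 - <<'E'
from bench import r
import cv2,numpy as np
s=r.read_state();print(s['time_s'],s['tool_pos'],s['wrist_force'],s['width'])
for n in("scene","top"):
    c=r.capture(n);np.savez(n+'0.npz',**c);cv2.imwrite(f'pics/{n}0.png',c['frame'][...,::-1]);print(c['cam_to_world'].round(3).tolist(),c['intrinsics'].tolist())
E
```

```text
0.0 [ 0.16213809 -0.68075936  0.40407644] [-0.25551241 -0.04936194  0.08119617] 0.09131064818319386
[[-0.909, 0.23, -0.347, 0.3], [-0.416, -0.497, 0.761, 0.689], [0.003, 0.837, 0.548, 0.54], [0.0, 0.0, 0.0, 1.0]] [[442.6106523415096, 0.0, 275.0566720092743], [0.0, 442.6106523415096, 210.7109172995277], [0.0, 0.0, 1.0]]
[[0.013, 0.994, -0.113, 0.516], [-0.999, 0.018, 0.043, 0.067], [0.045, 0.112, 0.993, 0.927], [0.0, 0.0, 0.0, 1.0]] [[464.3394448962275, 0.0, 275.6594704117072], [0.0, 464.3394448962275, 202.65680307573157], [0.0, 0.0, 1.0]]
```

View pics/scene0.png

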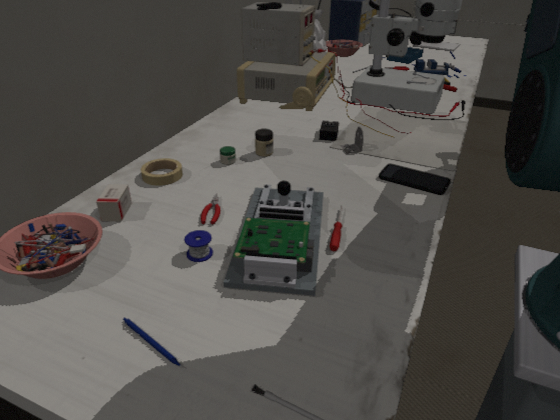

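View pics/top0.png

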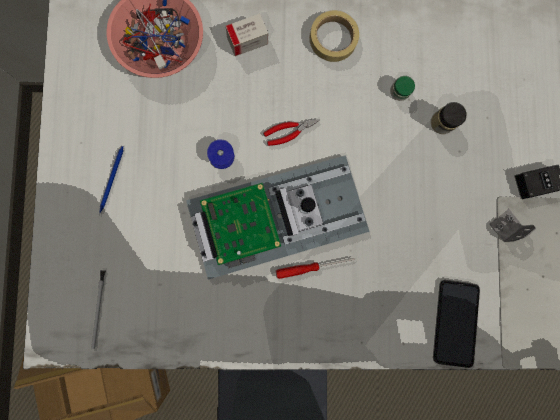

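The top view shows the knob at about (308,205), the board centred at about (240,222) and the fixed jaw at about (205,238). The scene view shows the knob at (284,187).

```bash
cat > h.py <<'E'
import numpy as np,cv2
def cloud(c):
    K=c['intrinsics'];T=c['cam_to_world'];d=c['range_z'];v,u=np.mgrid[:420,:560]
    P=np.stack([(u-K[0,2])/K[0,0]*d,-(v-K[1,2])/K[1,1]*d,-d],-1)
    W=P@T[:3,:3].T+T[:3,3];W[d==0]=np.nan;return W
def ray(c,u,v,z):
    K=c['intrinsics'];T=c['cam_to_world'];q=T[:3,:3]@np.array([(u-K[0,2])/K[0,0],-(v-K[1,2])/K[1,1],-1]);o=T[:3,3]
    return o+q*(z-o[2])/q[2]
E
python3 - <<'E'
from h import *
for n,box in(("top",(295,320,190,218)),("scene",(272,298,176,200))):
    c=np.load(n+'0.npz');W=cloud(c);f=c['frame'].astype(int)
    u0,u1,v0,v1=box
    m=np.zeros((420,560),bool);m[v0:v1,u0:u1]=1
    m&=(f.max(-1)<50)
    k=m&(W[...,2]>.07);p=W[k];print(n,m.sum(),k.sum(),np.nanmedian(p,0),p.min(0),p.max(0))
    v,u=np.nonzero(k); print(u.min(),u.max(),v.min(),v.max());
    if n=="top":
        uu,vv=u.mean(),v.mean();print('ray',ray(c,uu,vv,.0975),ray(c,uu,vv,.09))
        t=k&(W[...,2]>.093);print('topface',t.sum(),W[t].mean(0))
        plate=(W[...,2]>.010)&(W[...,2]<.110)
        n_,l,st,ce=cv2.connectedComponentsWithStats(plate.astype(np.uint8));i=l[222,240]
        q=W[l==i];R=cv2.minAreaRect((q[:,:2]*1000).astype(np.float32));print('holder',R,st[i])
        g=(f[...,1]>1.5*f[...,0])&(f[...,1]>1.5*f[...,2])&(W[...,2]>.03)&(np.abs(W[...,0]-.5)<.2)
        g=cv2.morphologyEx(g.astype(np.uint8),cv2.MORPH_OPEN,np.ones((3,3)))>0
        g[:,:180]=0;g[:,290:]=0
        q=W[g];print('board',cv2.minAreaRect((q[:,:2]*1000).astype(np.float32)),np.median(q[:,2]))
    else:
        print('ray centre',ray(c,(u.min()+u.max())/2,(v.min()+v.max())/2,.087))
E
```

```text
top 174 160 [ 0.60824379 -0.02624526  0.09707588] [ 0.59649837 -0.03879215  0.0819447 ] [ 0.62003285 -0.0149351   0.10144546]
301 314 198 211
ray [ 0.60782444 -0.02642548  0.0975    ] [ 0.60865894 -0.02727075  0.09      ]
topface 149 [ 0.60841833 -0.02683183  0.09730301]
holder ((593.9016723632812, 23.07672119140625), (160.3081817626953, 330.5091857910156), 17.150060653686523) [  186   155   184   124 13453]
board ((575.853515625, 95.32026672363281), (126.39335632324219, 122.42434692382812), 17.77142906188965) 0.05257168224051734
scene 156 153 [ 0.6048553  -0.02035989  0.09028169] [ 0.59460195 -0.03572035  0.07006425] [ 0.61824239 -0.01378136  0.09854578]
278 290 181 195
ray centre [ 0.60550098 -0.02428203  0.087     ]
```

Run:
```python
from h import *
from bench import r
s=r.read_state();print(np.round(s['orientation'],3).tolist())
c=np.load('scene0.npz');W=cloud(c)
for u,v in [(400,90),(395,38),(375,72),(440,15),(340,45),(440,68),(540,110),(535,20),(280,80),(450,70),(400,50),(430,40)]: print(u,v,W[v,u].round(3),c['frame'][v,u])
c=np.load('top0.npz');T=cloud(c)
for X in(W,T):
  m=(X[...,2]>.12)&(X[...,0]>.2)&(X[...,0]<1.)&(X[...,1]>-.8)&(X[...,1]<.3)
  q=X[m]
  H,_,_=np.histogram2d(q[:,0],q[:,1],bins=[np.arange(.2,1.01,.1),np.arange(-.8,.31,.1)]);print(H.astype(int))
```

```text
[[0.973, 0.232, -0.0], [0.232, -0.973, 0.001], [0.0, -0.001, -1.0]]
400 90 [ 0.527 -0.814  0.068] [70 68 68]
395 38 [ 0.573 -0.84   0.224] [10 10  8]
375 72 [ 0.634 -0.888  0.096] [12 12 13]
440 15 [ 0.45  -0.858  0.299] [66 66 65]
340 45 [ 0.944 -1.477  0.037] [78 74 70]
440 68 [ 0.454 -1.324  0.022] [90 87 85]
540 110 [0.224 0.097 0.352] [7 7 6]
535 20 [ 0.248 -0.037  0.429] [19 20 23]
280 80 [ 0.899 -0.662  0.095] [60 58 55]
450 70 [ 4.170e-01 -1.392e+00  1.000e-03] [135 131 127]
400 50 [ 0.559 -0.89   0.177] [59 59 57]
430 40 [ 0.468 -0.881  0.22 ] [ 9 10 10]
[[  37    0    0    0    0    0    0 1247 4341 2043    0]
 [   0    0    0    0    0    0    0    0    0    0    0]
 [   0    0    0    0    0    0    0    0    0    0    0]
 [   0    0    0    0    0    0    0    0    0    0    0]
 [   0    0    0    0    0    0    0    0    0    0    0]
 [  40   28    0    0    0    0    0    0    0    0    0]
 [1021   74    0    0    0    0    0    0    0    0    0]
 [1764   75    0    0    0    0    0    0    0    0    0]]
[[0 0 0 0 0 0 0 0 0 0 0]
 [0 0 0 0 0 0 0 0 0 0 0]
 [0 0 0 0 0 0 0 0 0 0 0]
 [0 0 0 0 0 0 0 0 0 0 0]
 [0 0 0 0 0 0 0 0 0 0 0]
 [0 0 0 0 0 0 0 0 0 0 0]
 [0 0 0 0 0 0 0 0 0 0 0]
 [0 0 0 0 0 0 0 0 0 0 0]]
```

Run:
```python
import cv2
f=cv2.imread('pics/scene0.png')[0:140,230:560]
cv2.imwrite('pics/crop1.png',cv2.resize(f,None,fx=2.4,fy=2.4))
```

```text
(no output)
```

View pics/crop1.png

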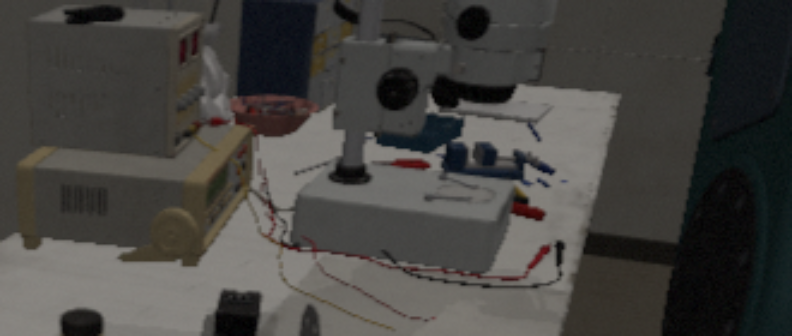

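The crop shows the microscope at about (0.45, -0.86) and the instruments beyond it, all on the far side. A straight path to the knob leads away from them. The tool needs only a 3.75° turn for the fingers to close along the holder's y.

```bash
python3 -m jog '[[0.15,0.22,0,0,0,0.042,-1],[0.3,0.44,0,0,0,0.042,-1],[0.45,0.66,0,0,0,0.042,-1],[0.6,0.88,0,0,0,0.042,-1]]' 30
python3 -m jog '[[0.15,0.22,0,0,0,0,-1],[0.3,0.44,0,0,0,0,-1],[0.45,0.66,0,0,0,0,-1],[0.6,0.88,0,0,0,0,-1]]'
python3 -m jog '[[0.15,0.22,0,0,0,0,-1],[0.3,0.44,0,0,0,0,-1],[0.45,0.66,0,0,0,0,-1],[0.6,0.88,0,0,0,0,-1]]'
python3 -m jog '[[0.15,0.22,0,0,0,0,-1],[0.3,0.44,0,0,0,0,-1],[0.45,0.66,0,0,0,0,-1],[0.6,0.88,0,0,0,0,-1]]'
```

```text
time_s: 0.43
tool_pos: [0.2526, -0.5474, 0.4043]
orientation: [[0.956, 0.295, -0.0], [0.295, -0.956, 0.001], [-0.0, -0.001, -1.0]]
wrist_force: [1.7, -0.1, 0.0]
width: 0.0911
grasp_force: 0.0
time_s: 0.77
tool_pos: [0.3427, -0.4152, 0.4046]
orientation: [[0.955, 0.295, -0.0], [0.295, -0.955, 0.0], [0.0, -0.0, -1.0]]
wrist_force: [0.5, -0.5, 0.2]
width: 0.0909
grasp_force: 0.0
time_s: 1.1
tool_pos: [0.4328, -0.2831, 0.4047]
orientation: [[0.955, 0.295, -0.0], [0.295, -0.955, 0.0], [-0.0, -0.0, -1.0]]
wrist_force: [0.9, -0.8, -0.3]
width: 0.0907
grasp_force: 0.0
time_s: 1.43
tool_pos: [0.5228, -0.151, 0.4047]
orientation: [[0.955, 0.295, -0.0], [0.295, -0.955, -0.0], [-0.0, -0.0, -1.0]]
wrist_force: [-0.0, -0.7, -0.7]
width: 0.0912
grasp_force: 0.0
```

```bash
python3 -m jog '[[0.15,0.22,0,0,0,0,-1],[0.3,0.44,0,0,0,0,-1],[0.45,0.66,0,0,0,0,-1],[0.573,0.828,0,0,0,0,-1],[0.573,0.828,0,0,0,0,-1]]'
python3 -m jog '[[0,0,-0.2,0,0,0,-1],[0,0,-0.4,0,0,0,-1],[0,0,-0.5,0,0,0,-1],[0,0,-0.5,0,0,0,-1]]'
python3 - <<'E'
from h import *
from bench import r
for n in("scene","top"):
    c=r.capture(n);np.savez(n+'1.npz',**c)
    cv2.imwrite(f'pics/{n}1.png',cv2.resize(c['frame'][100:300,180:400,::-1],None,fx=3,fy=3))
E
```

```text
time_s: 1.85
tool_pos: [0.6104, -0.025, 0.4047]
orientation: [[0.954, 0.298, 0.001], [0.298, -0.954, 0.001], [0.001, -0.0, -1.0]]
wrist_force: [-0.1, -0.9, -0.2]
width: 0.0916
grasp_force: 0.0
time_s: 2.18
tool_pos: [0.6067, -0.0289, 0.326]
orientation: [[0.955, 0.295, -0.006], [0.295, -0.955, 0.0], [-0.005, -0.002, -1.0]]
wrist_force: [-0.6, 0.4, -0.3]
width: 0.0914
grasp_force: 0.0
```

View pics/scene1.png

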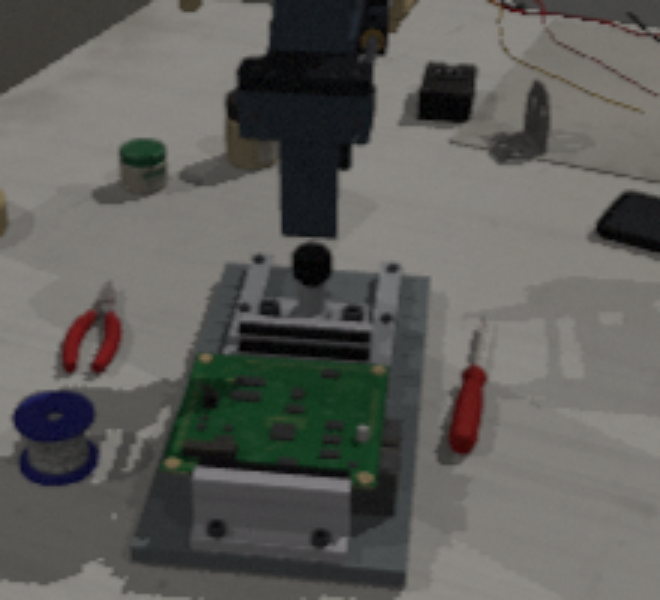

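The scene view shows the open fingers centred above the knob (310,263 in the crop), and the board lying true with its far edge in the fixed jaw. Lowering now, then a gentle close.

```bash
python3 -m jog '[[0,0,-0.1,0,0,0,-1],[0,0,-0.25,0,0,0,-1],[0,0,-0.4,0,0,0,-1],[0,0,-0.47,0,0,0,-1],[0,0,-0.47,0,0,0,-1]]'
python3 -m jog '[[0,0,0,0,0,0,-1],[0,0,0,0,0,0,0],[0,0,0,0,0,0,0.2],[0,0,0,0,0,0,0.2],[0,0,0,0,0,0,0.2]]' 8
python3 -m jog '[[0,0,0,0,0,0,0.5],[0,0,0,0,0,0,1],[0,0,0,0,0,0,1],[0,0,0,0,0,0,1],[0,0,0,0,0,0,1]]' 8
```

```text
time_s: 2.7
tool_pos: [0.6078, -0.0289, 0.2584]
orientation: [[0.955, 0.295, -0.002], [0.295, -0.955, 0.0], [-0.002, -0.001, -1.0]]
wrist_force: [-1.0, 0.8, -0.3]
width: 0.0912
grasp_force: 0.0
time_s: 3.12
tool_pos: [0.6083, -0.0288, 0.26]
orientation: [[0.955, 0.295, 0.001], [0.295, -0.955, -0.0], [0.001, 0.0, -1.0]]
wrist_force: [0.2, -0.7, -0.6]
width: 0.0672
grasp_force: 0.0
time_s: 3.53
tool_pos: [0.6081, -0.0288, 0.2592]
orientation: [[0.955, 0.295, -0.0], [0.295, -0.955, 0.0], [-0.0, -0.0, -1.0]]
wrist_force: [0.2, 0.3, -0.6]
width: 0.0339
grasp_force: 0.0
```

```bash
python3 -m jog '[[0.002,0.012,0,0,0,0,1],[0.002,0.012,0,0,0,0,1],[0.002,0.012,0,0,0,0,1],[0.002,0.012,0,0,0,0,1],[0.002,0.012,0,0,0,0,1]]' 8
python3 -m jog '[[0,0,0,0,0,0,1],[0,0,0,0,0,0,1],[0,0,0,0,0,0,1],[0,0,0,0,0,0,1]]' 40
```

```text
time_s: 3.95
tool_pos: [0.6085, -0.0273, 0.2593]
orientation: [[0.955, 0.295, 0.0], [0.295, -0.955, -0.001], [-0.0, 0.001, -1.0]]
wrist_force: [0.8, -7.2, -1.0]
width: 0.0259
grasp_force: 8.0
time_s: 4.28
tool_pos: [0.6085, -0.0274, 0.2592]
orientation: [[0.955, 0.295, 0.0], [0.295, -0.955, -0.001], [-0.0, 0.001, -1.0]]
wrist_force: [-0.3, -8.0, -0.5]
width: 0.0253
grasp_force: 40.0
```

The grip is firm, with 8 N of side load on the knob. I'll ease that off and lift the pin 11.5 mm.

```bash
python3 -m jog '[[0,-0.003,0,0,0,0,1],[0,-0.003,0.02,0,0,0,1],[0,-0.003,0.04,0,0,0,1],[0,-0.003,0.06,0,0,0,1],[0,-0.003,0.077,0,0,0,1]]'
python3 -m jog '[[0,0,0,0,0,0,1],[0,0,0,0,0,0,1],[0,0,0,0,0,0,1]]'
```

```text
time_s: 4.7
tool_pos: [0.6083, -0.0273, 0.2707]
orientation: [[0.955, 0.295, -0.0], [0.295, -0.955, 0.0], [-0.0, -0.0, -1.0]]
wrist_force: [3.9, -0.3, -8.0]
width: 0.0249
grasp_force: 40.0
time_s: 4.95
tool_pos: [0.6083, -0.0273, 0.2705]
orientation: [[0.955, 0.295, -0.0], [0.295, -0.955, 0.0], [-0.0, -0.0, -1.0]]
wrist_force: [1.5, 0.3, -8.6]
width: 0.0251
grasp_force: 40.0
```

The pin is out: 11.3 mm up, with 8.6 N on the spring. Now sliding the jaw along the holder's y.

```bash
python3 -m jog '[[-0.004,0.013,0,0,0,0,1],[-0.008,0.026,0,0,0,0,1],[-0.012,0.039,0,0,0,0,1],[-0.016,0.051,0,0,0,0,1],[-0.020,0.064,0,0,0,0,1]]'
python3 -m jog '[[-0.004,0.013,0,0,0,0,1],[-0.008,0.026,0,0,0,0,1],[-0.012,0.039,0,0,0,0,1],[-0.016,0.051,0,0,0,0,1],[-0.019,0.062,0,0,0,0,1]]'
python3 - <<'E'
from h import *
from bench import r
c=r.capture("scene");cv2.imwrite('pics/s2.png',cv2.resize(c['frame'][150:300,220:340,::-1],None,fx=4,fy=4,interpolation=cv2.INTER_CUBIC))
E
```

```text
time_s: 5.37
tool_pos: [0.6053, -0.0176, 0.2707]
orientation: [[0.955, 0.295, -0.0], [0.295, -0.955, 0.0], [-0.0, -0.0, -1.0]]
wrist_force: [2.1, -1.1, -9.3]
width: 0.0249
grasp_force: 40.0
time_s: 5.78
tool_pos: [0.6025, -0.0083, 0.2708]
orientation: [[0.955, 0.295, -0.0], [0.295, -0.955, -0.0], [-0.0, -0.0, -1.0]]
wrist_force: [1.6, -1.1, -8.6]
width: 0.0255
grasp_force: 40.0
```

View pics/s2.png

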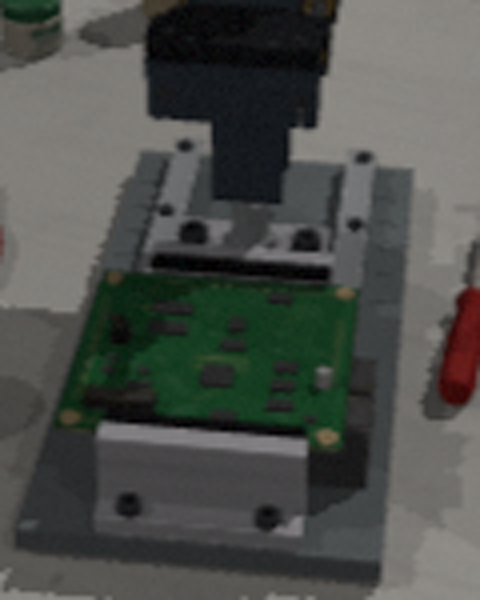

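The jaw has moved 20 mm and the board's near edge (crop row ~278) is entering the channel squarely with no extra force. Going the last 5 mm.

```bash
python3 -m jog '[[-0.003,0.009,0,0,0,0,1],[-0.005,0.017,0,0,0,0,1],[-0.008,0.025,0,0,0,0,1],[-0.010,0.032,0,0,0,0,1],[-0.010,0.032,0,0,0,0,1]]'
python3 -m jog '[[0,0,0,0,0,0,1],[0,0,0,0,0,0,1]]'
```

```text
time_s: 6.25
tool_pos: [0.601, -0.0036, 0.2708]
orientation: [[0.955, 0.295, -0.0], [0.295, -0.955, -0.0], [-0.0, 0.0, -1.0]]
wrist_force: [3.0, -2.1, -8.3]
width: 0.0248
grasp_force: 40.0
time_s: 6.42
tool_pos: [0.601, -0.0037, 0.2708]
orientation: [[0.955, 0.295, -0.0], [0.295, -0.955, 0.0], [-0.0, -0.0, -1.0]]
wrist_force: [1.7, 0.2, -8.9]
width: 0.025
grasp_force: 40.0
```

```bash
python3 -m jog '[[0,0,-0.01,0,0,0,1],[0,0,-0.02,0,0,0,1],[0,0,-0.03,0,0,0,1],[0,0,-0.03,0,0,0,1]]'; python3 -m jog '[[0,0,-0.012,0,0,0,1],[0,0,-0.024,0,0,0,1],[0,0,-0.036,0,0,0,1],[0,0,-0.047,0,0,0,1],[0,0,-0.047,0,0,0,1]]'
```

```text
time_s: 6.75
tool_pos: [0.601, -0.0037, 0.266]
orientation: [[0.955, 0.295, -0.0], [0.295, -0.955, 0.0], [-0.0, -0.0, -1.0]]
wrist_force: [1.6, 0.9, -7.0]
width: 0.0251
grasp_force: 40.0
time_s: 7.17
tool_pos: [0.6012, -0.0039, 0.2593]
orientation: [[0.955, 0.295, 0.0], [0.295, -0.955, -0.0], [-0.0, 0.0, -1.0]]
wrist_force: [0.4, -3.0, -3.1]
width: 0.0249
grasp_force: 40.0
```

The pin is in the hole. I'll press it fully home.

```bash
python3 -m jog '[[0,-0.001,-0.004,0,0,0,1],[0,-0.001,-0.006,0,0,0,1],[0,-0.001,-0.006,0,0,0,1],[0,-0.001,-0.006,0,0,0,1]]'
python3 - <<'E'
from h import *
from bench import r
c=r.capture("scene");cv2.imwrite('pics/s3.png',cv2.resize(c['frame'][150:300,220:340,::-1],None,fx=4,fy=4,interpolation=cv2.INTER_CUBIC))
c=r.capture("top");W=cloud(c);f=c['frame'].astype(int)
g=(f[...,1]>1.5*f[...,0])&(f[...,1]>1.5*f[...,2])&(W[...,2]>.03)
g=cv2.morphologyEx(g.astype(np.uint8),cv2.MORPH_OPEN,np.ones((3,3)))>0
g[:,:180]=0;g[:,290:]=0;g[:150]=0
q=W[g];print(cv2.minAreaRect((q[:,:2]*1000).astype(np.float32)),np.median(q[:,2]))
E
```

```text
time_s: 7.5
tool_pos: [0.6013, -0.004, 0.2592]
orientation: [[0.955, 0.295, 0.0], [0.295, -0.955, -0.0], [0.0, 0.0, -1.0]]
wrist_force: [-4.2, -1.3, 10.2]
width: 0.0249
grasp_force: 40.0
((574.0342407226562, 99.9906005859375), (126.10903930664062, 113.45225524902344), 17.534664154052734) 0.05259811923409863
```

View pics/s3.png

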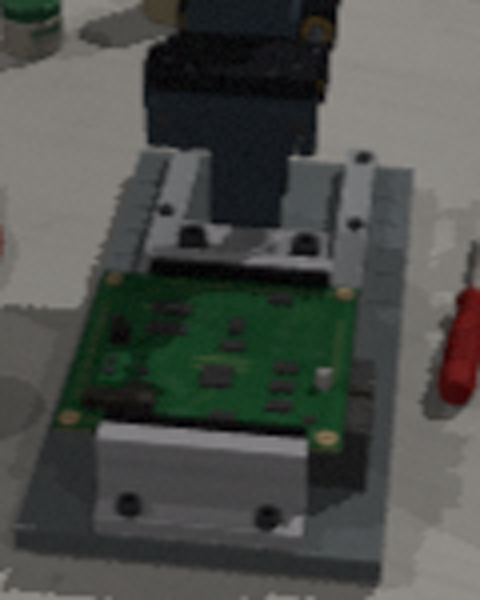

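The board's near edge now sits in the sliding jaw's channel: it is lying flat, and about 9 mm less of it is visible from above. The pin is on its stop at the same height as at the start (0.2592), with a light 10 N downward push.

```bash
python3 -m jog '[[0,0,0,0,0,0,1],[0,0,0,0,0,0,1],[0,0,0,0,0,0,1]]' && python3 -c "
from bench import r
print(r.close_job())"
```

```text
time_s: 7.85
tool_pos: [0.6013, -0.004, 0.2591]
orientation: [[0.955, 0.295, 0.0], [0.295, -0.955, -0.0], [0.0, 0.0, -1.0]]
wrist_force: [-5.0, -2.5, 9.6]
width: 0.0252
grasp_force: 40.0
the job is handed in; nothing more can be done
None
```

The job is handed in at about 8 s: the jaw is one hole on, the board sits in both channels without jamming, the pin is fully home, and the gripper is still holding the knob.

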